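# Find the flat machine cover with a straightedge

## Task

One of the two machine covers on the board is flat; on the other a straightedge rocks. Lay the straightedge gently lengthwise along the middle of a cover's face, let go, and press down lightly with the fingers on its top, first over the land nearest the robot, then over the far one, holding each press for about half a second; if it rocks, do the same on the other cover. When neither end dips, leave the straightedge lying there, centred along that flat cover and released, and leave the other things on the bench alone.

Things in the scene. Friction and masses are not known exactly. Their poses are not given: they have to be found in the camera images.
- straightedge_mid (a point): centre (half-way up) of the loose grey steel box-section straightedge, 250 mm long (x) x 25 mm wide (y) x 40 mm high (z up), 0.5 kg. Starts upright on the board left of the covers. Grip it across its width near the middle
- straightedge: the same straightedge, origin at the centre of its underside. If it rocks, an end pressed over a land starts to dip at about 3 N and sinks about 4 mm until it meets the land; if not, it gives under 1 mm. Press with 6 to 12 N (under 5 N tells nothing); over 25 N, or slamming it down, spoils it
- cover_1: right-hand (lower y) one of two look-alike machine covers; aluminium, fixed face up on the board, 190 mm long (x, pointing away from the robot) x 80 mm wide (y). Origin: centre of its underside. Plate 10 mm thick; a raised land across each end, 29 mm long, centred 80 mm from the middle, tops 20 mm above the origin. A 64 mm round boss in the middle: just below the lands' level on the flat cover, 3 mm above it on the other
- cover_2: left-hand (higher y) one of two look-alike machine covers; aluminium, fixed face up on the board, 190 mm long (x, pointing away from the robot) x 80 mm wide (y). Origin: centre of its underside. Plate 10 mm thick; a raised land across each end, 29 mm long, centred 80 mm from the middle, tops 20 mm above the origin. A 64 mm round boss in the middle: just below the lands' level on the flat cover, 3 mm above it on the other
- jar_mid (a point): small closed glass jar, 60 mm across and 80 mm tall, beyond the board; centre; leave alone
- tin_mid (a point): small tin, 70 mm across and 100 mm tall, beyond the board; centre; leave alone
- screwdriver_mid (a point): screwdriver lying on the bench right of the board; leave alone

How it is judged:
By the outcome, as a careful person would: the job done as asked, in the order asked, and still so for the second after the job is handed in, with the robot touching nothing.
It also fails if it takes over 64 s, if anything falls off the work surface, if the arm or the gripper's body presses on something with over 40 N, if the wrist force passes 120 N, or if a joint passes its speed limit or range.

## Robot

A 6-joint arm with a two-finger parallel gripper is mounted at the origin on the work surface. World frame = base frame: x ahead of the robot, y to its left, z up, the work surface at z = 0. Lengths are in mm, angles in rad, forces in N, time in s.
With the tool pointing down it reaches from about 350 to 975 mm from the base axis. Payload 7.1 kg.
Tool frame: the origin (TCP) lies midway between the tips of the shut fingers; the grasp point (between the pads) lies pinch_z behind it (pinch_z is the distance from the TCP to the grasp point, in mm); z points along the fingers, y is the line along which they close (so a half turn about z gives the same grasp; the last joint's range is limited). The gripper opens to 88 mm and grips with 3 to 60 N. Pads are 20 mm wide; open, the fingers measure 115 mm over their backs; the gripper's body (75 mm by 178 mm) begins 61 mm behind the grasp point.
Start: joints at [1.144, 0.423, 1.63, -0, 1.089, -0.019], TCP at [247.837, 573.744, 222.675] pointing down, gripper open.
Joint ranges: [-3, 3], [-0.9, 2.11], [0.09, 2.58], [-1.31, 4.45], [0.11, 2.69], [-2.54, 2.54]. Speed limits (rad/s): [2.39, 2.39, 3.01, 3.14, 3.14, 3.14].

## Interface

Orientations are given as a rotation vector (axis times angle).
In Python, from workcell import get_obs, get_image, close_job, pinch_z gives the robot as it stands.
- The arm moves only by the tool jog_arm, never from a script. Its argument "commands" is a list of rows, each a list of 3 entries, a list of its own where there are three numbers: the gripper command: -1 is shut, 1 is fully open, values between are in proportion, then the shift along the tool's x, y, z as a fraction of full scale, then the turn, a rotation vector about the tool's x, y, z as a fraction of full scale. In form: [[gripper, [tx, ty, tz], [rx, ry, rz]], ...]. A call has 1 to 10 rows; each row shifts and turns the commanded pose from where the row before left it, along the tool's axes as they then stand; what a row does not reach is not made up. Full scale, the value 1, is 0.1 m for a shift and 45 degrees for a turn. A row lasts 1/10 s, in which the tool goes at most 50 mm and 8.59 degrees, less where a joint would pass 70% of its speed; a pose out of reach is approached as far as the arm can. A call with a number of a shift or a turn outside -1 to 1 is refused whole. A call with a gripper value outside its range is refused whole. The fingers move at their own pace and stop on an object; the grip force is fixed at half the most. Time passes only in rows, so rows that do not move let the fingers close. It gives the time, the measured TCP pose, the force, the opening and the grip force at its end, in the units of the state.
- get_obs(): the state, without advancing time (a new reading comes with each control period).
- get_image(name): name is "side" or "top"; returns a dict with "image" (384x512x3 uint8, blue, green, red), "z_map" (384x512 float32, mm along the optical axis (not along the pixel's ray), 0 where there is no reading), "intrinsics" (3x3 intrinsics, pixels), "k1" (the pictures are not rectified: a ray, as slopes to the right and down, at radius r is drawn at 1 + k1 r^2 times it, then the intrinsics apply), "eye" and "orientation" of the camera in the world. Camera axes: x right, y down, z forward; pixel columns grow to the right and rows downward; lengths in mm; the calibration is good to about 2 mm. A picture is of the moment at which its call begins.
- close_job(): hands the job in; it is judged then, once.
The state is a dict: "t": time; "qpos": joint angles; "qvel": joint speeds; "joint_torque": joint torques, N m; "ee_pos": TCP position; "orientation": TCP orientation; "ft_force": force on the tool from outside, world axes, zero at the start; "moment": the same for the moment, N m; "width": finger opening in mm; "grasp_force": force on a finger pad.
Only numpy, scipy, OpenCV 4.12 (cv2) and the standard library are available. Lean on these libraries where they do the work, as an engineer would, in place of code of your own. Each camera call takes 0.05 s, during which the arm holds its last target. There are 200 camera calls.

## Working session

There is one attempt and no reset: what is moved stays moved. The work goes in short steps, Python scripts to look and compute and a tool call to move; the robot and the scene stay as the last step left them, time stands still between calls to the robot, and variables do not carry over. Pictures are saved under pics/ and viewed, at most 10 in all, crops included, and the job is handed in when it is done.

Besides the shell and the picture viewer there is one more tool, called after "Request:" as name([rows], argument=value, ...), one row to a line, values as JSON. jog_arm: Moves the arm, as the interface text tells. Its arguments: {"type":"object","properties":{"commands":{"type":"array","items":{"type":"array"}}},"required":["commands"]}

```bash
ls; mkdir -p pics; cat > h.py <<'E'
import numpy as np, cv2
from scipy.spatial.transform import Rotation as R
from workcell import *
def Rm(o):
    o=np.array(o,float); return o if o.shape==(3,3) else R.from_rotvec(o).as_matrix()
def pts(im):
    z=im["z_map"];h,w=z.shape;v,u=np.mgrid[:h,:w].astype(float)
    K=np.array(im["intrinsics"]);s=cv2.undistortPoints(np.stack([u.ravel(),v.ravel()],1)[:,None],K,np.array([im["k1"],0,0,0.]))[:,0]
    c=np.c_[s,np.ones(len(s))]*z.reshape(-1,1)
    return (c@Rm(im["orientation"]).T+np.array(im["eye"])).reshape(h,w,3)
E
python3 - <<'E'
from h import *
print(get_obs(),pinch_z)
a=[]
for n in("top","side"):
    im=get_image(n);np.savez(n+".npz",**im);a.append(im["image"]);print(n,im["eye"],im["orientation"],im["k1"],im["intrinsics"])
    cv2.imwrite(f"pics/{n}0.png",im["image"])
E
```

```text
pics
{'t': 0.0, 'qpos': array([ 1.14399781e+00,  4.23851153e-01,  1.63066663e+00, -9.52530617e-06,
        1.08862230e+00, -1.90189311e-02]), 'qvel': array([ 0.00171495,  0.0010609 , -0.00032364,  0.00104959, -0.00056163,
        0.00190338]), 'joint_torque': array([ 1.50403015e-03, -5.44639242e+01, -2.73651356e+01,  6.44334080e-02,
        2.30402488e-02, -1.25398810e-04]), 'ee_pos': array([247.61800798, 573.252915  , 221.90445323]), 'orientation': array([-6.36035330e-01, -3.07619249e+00,  2.37322455e-03]), 'ft_force': array([ 0.66749728,  0.24077153, -0.57876948]), 'moment': array([ 0.01506463,  0.0266831 , -0.01194758]), 'grasp_force': 0.0, 'width': 87.71794638044693} 18.700000000000003
top [ 425.89646581 -106.93834907 1661.70219132] [-2.18575869  2.13269012 -0.14767923] -0.0006828027871885458 [[488.78198242   0.         248.46985862]
 [  0.         488.78198242 188.87285486]
 [  0.           0.           1.        ]]
side [ 208.75905133 -837.78141245  841.46709162] [-2.25926258  0.52870857 -0.26076069] 0.009239229602784295 [[399.90937723   0.         261.18002192]
 [  0.         399.90937723 193.51350033]
 [  0.           0.           1.        ]]
```

View pics/top0.png

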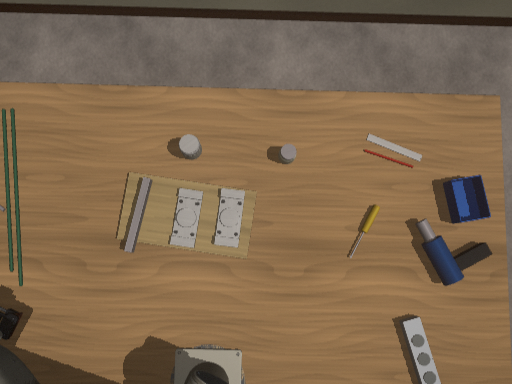

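View pics/side0.png

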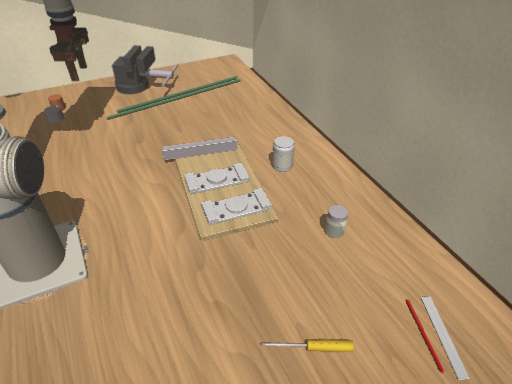

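The top view shows the straightedge from (147,178) to (130,250), with the left cover at (187,217) and the right cover at (229,217). The tin is at (190,147), the jar at (288,153) and the screwdriver at (364,230). Next I measure them.

```bash
cat > m.py <<'E'
from h import *
def ray(im,px,z):
    K=np.array(im["intrinsics"]);s=cv2.undistortPoints(np.array(px,float).reshape(-1,1,2),K,np.array([float(im["k1"]),0,0,0]))[:,0]
    d=np.c_[s,np.ones(len(s))]@Rm(im["orientation"]).T; e=np.array(im["eye"])
    return e+d*((z-e[2])/d[:,2])[:,None]
if __name__=="__main__":
    im=np.load("top.npz");P=pts(im)
    for n,(u,v) in dict(board=(165,205),board2=(212,205),bench=(100,300)).items(): print(n,P[v-2:v+3,u-2:u+3].reshape(-1,3).mean(0).round(1))
    hsv=cv2.cvtColor(im["image"],cv2.COLOR_BGR2HSV)
    for n,(x0,x1,y0,y1) in dict(se=(122,156,170,258),c2=(166,206,180,256),c1=(209,249,180,256)).items():
        m=np.zeros(hsv.shape[:2],np.uint8);m[y0:y1,x0:x1]=((hsv[y0:y1,x0:x1,1]<70)&(hsv[y0:y1,x0:x1,2]>70))*255
        c=max(cv2.findContours(m,0,1)[0],key=cv2.contourArea)
        zz=P[...,2][m>0]; print(n,cv2.minAreaRect(c),"z pct",np.percentile(zz,[5,25,50,75,95]).round(1))
        if n=="se": m2=(m>0)&(P[...,2]>np.percentile(zz,95)-12); 
        else: m2=m>0
        zt=np.median(P[...,2][m2])
        if n=="se": c=max(cv2.findContours(m2.astype(np.uint8),0,1)[0],key=cv2.contourArea)
        W=ray(im,c.reshape(-1,2),zt)[:,:2].astype(np.float32)
        r=cv2.minAreaRect(W);b=cv2.boxPoints(r);e=b[1]-b[0] if np.linalg.norm(b[1]-b[0])>np.linalg.norm(b[2]-b[1]) else b[2]-b[1]
        if e[0]<0:e=-e
        print("  world",np.round(r[0],1),np.round(r[1],1),"yaw",np.arctan2(e[1],e[0]).round(4),"zt",zt.round(1))
E
python3 m.py
python3 - <<'E'
import cv2,numpy as np
im=np.load("top.npz")["image"]
cv2.imwrite("pics/crop.png",cv2.resize(im[165:265,110:260],None,fx=5,fy=5,interpolation=cv2.INTER_CUBIC))
E
```

```text
board [575.6 161.3  16.9]
board2 [579.4   2.9  18.2]
bench [255.1 365.6  -1.9]
se ((137.85025024414062, 214.72042846679688), (9.966780662536621, 76.68685913085938), 14.534454345703125) z pct [26.1 51.6 55.7 59.1 62.9]
  world [540.4 244.6] [ 26.5 248.6] yaw -0.2014 zt 57.5
c2 ((186.32247924804688, 217.48043823242188), (24.624555587768555, 57.76492691040039), 9.659893989562988) z pct [22.1 27.4 32.9 38.4 44. ]
  world [534.9  86. ] [ 81.9 191.9] yaw -0.1254 zt 32.9
c1 ((229.0923309326172, 217.26153564453125), (24.310806274414062, 57.55211639404297), 7.125016689300537) z pct [21.8 27.4 32.2 37.1 42.1]
  world [539.2 -56.6] [ 80.7 192. ] yaw -0.0985 zt 32.2
```

View pics/crop.png

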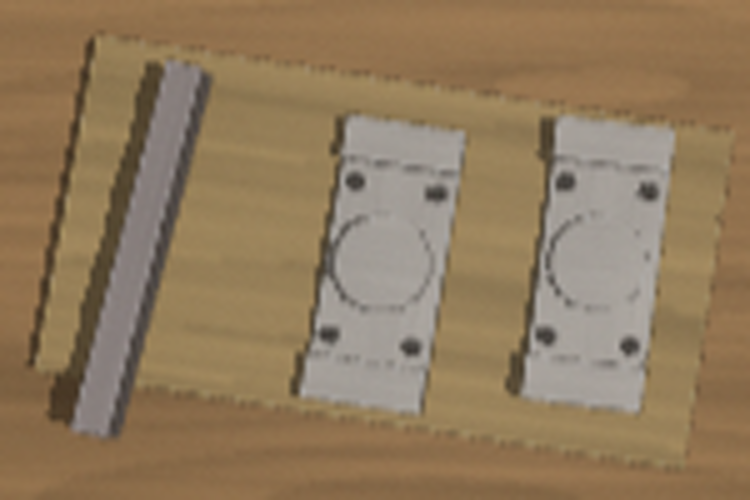

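The crop shows the straightedge from about (185,65) to (95,430). Cover 2 has its boss at (382,262) and cover 1 at (598,262), with lands at the top and bottom of each. I'll average a few depth frames to refine the poses and guess which boss is proud.

```bash
python3 - <<'E'
from h import *
from m import ray
ims=[get_image("top") for _ in range(10)]
im=ims[0];z=np.stack([i["z_map"] for i in ims]);im["z_map"]=np.where((z>0).sum(0)>5,z.sum(0)/np.maximum((z>0).sum(0),1),0).astype(np.float32)
im["image"]=np.mean([i["image"] for i in ims],0).astype(np.uint8)
np.savez("avg.npz",**im);P=pts(im).reshape(-1,3)
for n,c,yaw in(("c2",(535,86),-.125),("c1",(539.2,-56.6),-.0985)):
    d=P[:,:2]-c;a=d@[np.cos(yaw),np.sin(yaw)];b=d@[-np.sin(yaw),np.cos(yaw)]
    f=lambda m:(m.sum(),P[m,2].mean().round(2),(P[m,2].std()/m.sum()**.5).round(2))
    B=abs(b)<32
    print(n,"near",f(B&(abs(a+80)<10)),"boss",f(np.hypot(a,b)<27),"far",f(B&(abs(a-80)<10)))
    print("board L/R",f((abs(a)<80)&(abs(b-52)<5)),f((abs(a)<80)&(abs(b+52)<5)))
d=P[:,:2]-(540.4,244.6);a=d@[np.cos(-.2014),np.sin(-.2014)];b=d@[.2,.98]
k=(abs(a)<115)&(abs(b)<8);print("se",P[k,2].mean())
o=get_obs();print(o["t"],Rm(o["orientation"]).round(3),o["ee_pos"])
E
```

```text
c2 near (np.int64(120), np.float64(37.31), np.float64(0.13)) boss (np.int64(208), np.float64(40.28), np.float64(0.1)) far (np.int64(114), np.float64(37.15), np.float64(0.11))
board L/R (np.int64(142), np.float64(17.34), np.float64(0.1)) (np.int64(141), np.float64(17.27), np.float64(0.1))
c1 near (np.int64(117), np.float64(37.21), np.float64(0.09)) boss (np.int64(207), np.float64(36.6), np.float64(0.09)) far (np.int64(114), np.float64(37.25), np.float64(0.1))
board L/R (np.int64(144), np.float64(17.24), np.float64(0.11)) (np.int64(142), np.float64(17.21), np.float64(0.1))
se 56.73003028026846
0.6 [[-0.918  0.397 -0.   ]
 [ 0.397  0.918 -0.   ]
 [-0.    -0.    -1.   ]] [247.83225885 573.73457535 222.6612877 ]
```

Averaged depth puts the cover 2 boss about 3 mm proud and the cover 1 boss 0.6 mm below its lands, so I expect cover 1 to be the flat one and will test it first. First I refine the poses and work out the moves.

```bash
cat > mv.py <<'E'
from h import *
def rel(target,yaw,o=None):
    "tool-frame shift (units of 0.1 m) and turn (units of 45deg) to bring TCP to target, tool y at yaw+90deg"
    o=o or get_obs();M=Rm(o["orientation"]);a=np.arctan2(M[1,1],M[0,1])
    turn=-((yaw+np.pi/2-a+np.pi/2)%np.pi-np.pi/2)
    N=M@R.from_rotvec([0,0,turn]).as_matrix()
    d=np.array(target)-o["ee_pos"]
    print("tilt",M[:,2].round(4),"turn/45",round(turn/(np.pi/4),3),"shift before turn",(M.T@d/100).round(3),"after turn",(N.T@d/100).round(3))
E
python3 - <<'E'
from mv import *; from m import ray
im=dict(np.load("avg.npz"));I=cv2.resize(im["image"],None,fx=4,fy=4,interpolation=cv2.INTER_CUBIC)
hsv=cv2.cvtColor(I,cv2.COLOR_BGR2HSV)
for n,(x0,x1,y0,y1),z,vt in(("se",(122,156,170,258),57.7,120),("c2",(166,206,180,256),37.8,120),("c1",(209,249,180,256),37.8,120)):
    S=(slice(y0*4,y1*4),slice(x0*4,x1*4));m=np.zeros(I.shape[:2],np.uint8)
    m[S]=((hsv[S][...,1]<55)&(hsv[S][...,2]>vt))*255
    m=cv2.morphologyEx(m,cv2.MORPH_CLOSE,np.ones((25,25)) if n!="se" else np.ones((5,5)))
    c=cv2.convexHull(max(cv2.findContours(m,0,1)[0],key=cv2.contourArea)).reshape(-1,2)
    W=ray(im,(c+.5)/4-.5,z)[:,:2].astype(np.float32);r=cv2.minAreaRect(W);b=cv2.boxPoints(r)
    e=max((b[1]-b[0],b[2]-b[1]),key=np.linalg.norm);e=e*np.sign(e[0])
    M=cv2.moments(W.reshape(-1,1,2));print(n,np.round(r[0],1),np.round(r[1],1),"yaw",np.arctan2(e[1],e[0]).round(4),"centroid",round(M["m10"]/M["m00"],1),round(M["m01"]/M["m00"],1),"yawPCA",round(.5*np.arctan2(2*M["mu11"],M["mu20"]-M["mu02"]),4))
rel((540.4,244.6,120),-.2014)
E
```

```text
se [540.2 245.3] [ 24.2 249.8] yaw -0.2015 centroid 540.4 245.3 yawPCA -0.2011
c2 [534.6  85.6] [ 81.7 190.5] yaw -0.1281 centroid 534.7 85.7 yawPCA -0.1284
c1 [538.7 -57. ] [ 80.5 190.6] yaw -0.0973 centroid 538.7 -56.9 yawPCA -0.0983
tilt [-0.e+00 -1.e-04 -1.e+00] turn/45 -0.263 shift before turn [-3.991 -1.861  1.027] after turn [-3.525 -2.64   1.027]
```

Request:
jog_arm([
  [1,[0,0,0],[0,0,-0.1315]],
  [1,[0,0,0],[0,0,-0.1315]],
  [1,[-0.2,-0.15,0.05],[0,0,0]],
  [1,[-0.36,-0.27,0.1],[0,0,0]],
  [1,[-0.36,-0.27,0.1],[0,0,0]],
  [1,[-0.36,-0.27,0.1],[0,0,0]],
  [1,[-0.36,-0.27,0.1],[0,0,0]],
  [1,[-0.36,-0.27,0.1],[0,0,0]],
  [1,[-0.36,-0.27,0.1],[0,0,0]],
  [1,[-0.36,-0.27,0.1],[0,0,0]],
])

```text
t: 1.6
ee_pos: [474.7, 318.1, 147.5]
orientation: [0.315, 3.125, 0.001]
ft_force: [0.8, 1.1, 0.4]
width: 87.9
grasp_force: 0.0
```

Request:
jog_arm([
  [1,[-0.36,-0.27,0.1],[0,0,0]],
  [1,[-0.3,-0.2,0.1],[0,0,0]],
  [1,[-0.15,-0.1,0.05],[0,0,0]],
  [1,[0,0,0],[0,0,0]],
  [1,[0,0,0],[0,0,0]],
])

```text
t: 2.1
ee_pos: [541.2, 247.8, 122.7]
orientation: [-0.316, -3.125, -0.0]
ft_force: [-0.8, 0.7, 0.2]
width: 88.1
grasp_force: 0.0
```

```bash
python3 -c "
from mv import *
rel((540.3,245.2,28),-.201)
cv2.imwrite('pics/side1.png',get_image('side')['image'][100:240,100:330].repeat(3,0).repeat(3,1))"
```

```text
tilt [-6.e-04  1.e-04 -1.e+00] turn/45 -0.001 shift before turn [ 0.003 -0.027  0.947] after turn [ 0.003 -0.027  0.947]
```

Request:
jog_arm([
  [1,[0,-0.027,0.15],[0,0,0]],
  [1,[0,0,0.2],[0,0,0]],
  [1,[0,0,0.2],[0,0,0]],
  [1,[0,0,0.2],[0,0,0]],
  [1,[0,0,0.12],[0,0,0]],
  [1,[0,0,0.07],[0,0,0]],
  [1,[0,0,0],[0,0,0]],
  [1,[0,0,0],[0,0,0]],
])

```text
t: 2.95
ee_pos: [541.2, 245.1, 29.1]
orientation: [0.315, 3.125, 0.0]
ft_force: [-0.3, -0.3, -0.6]
width: 87.9
grasp_force: 0.0
```

```bash
python3 -c "
from mv import *
rel((540.3,245.2,28),-.201);print(get_obs()['ft_force'])
a=get_image('top')['image'][160:270,90:240].repeat(3,0).repeat(3,1);b=get_image('side')['image'][100:210,120:270].repeat(3,0).repeat(3,1)
cv2.imwrite('pics/down.png',cv2.resize(np.hstack([a,b]),(800,293)))"
```

```text
tilt [ 6.e-04  2.e-04 -1.e+00] turn/45 0.0 shift before turn [ 0.009 -0.001  0.011] after turn [ 0.009 -0.001  0.011]
[-0.33267432 -0.2752779  -0.59134141]
```

View pics/down.png

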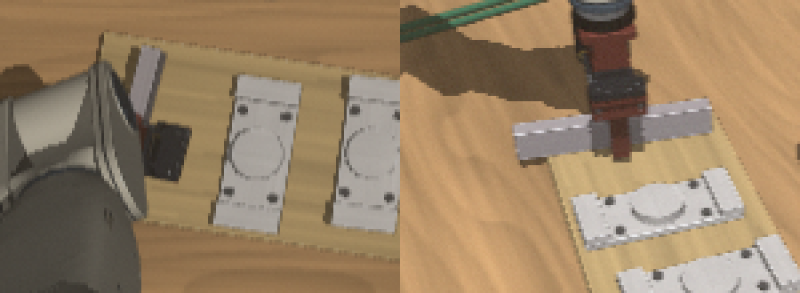

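The gripper straddles the straightedge at its middle (side view about (615,130)). Closing.

Request:
jog_arm([
  [-1,[0,0,0],[0,0,0]],
  [-1,[0,0,0],[0,0,0]],
  [-1,[0,0,0],[0,0,0]],
  [-1,[0,0,0],[0,0,0]],
  [-1,[0,0,0],[0,0,0]],
  [-1,[0,0,0],[0,0,0]],
  [-1,[0,0,0],[0,0,0]],
  [-1,[0,0,0],[0,0,0]],
])

```text
t: 3.85
ee_pos: [541.0, 244.9, 28.6]
orientation: [0.316, 3.126, 0.0]
ft_force: [1.0, 6.6, 1.3]
width: 27.1
grasp_force: 2.1
```

```bash
python3 -c "
from mv import *
o=get_obs();print(o['ee_pos'],o['ft_force'],o['width'],o['grasp_force'])"
```

```text
[541.02001814 244.85135169  28.64603811] [1.03938444 6.56709113 1.28903665] 27.128267065590332 2.058119997382164
```

Request:
jog_arm([
  [-1,[0,0,0],[0,0,0]],
  [-1,[0,0,0],[0,0,0]],
  [-1,[0,0,0],[0,0,0]],
  [-1,[0,0,0],[0,0,0]],
])

```text
t: 4.25
ee_pos: [541.1, 244.9, 28.7]
orientation: [0.316, 3.126, 0.0]
ft_force: [0.5, 1.4, -1.2]
width: 24.6
grasp_force: 30.0
```

Request:
jog_arm([
  [-1,[0,0,-0.03],[0,0,0]],
  [-1,[0,0,-0.1],[0,0,0]],
  [-1,[0,0,-0.2],[0,0,0]],
  [-1,[0,0,-0.2],[0,0,0]],
  [-1,[0,0,-0.1],[0,0,0]],
  [-1,[0,0,0],[0,0,0]],
  [-1,[0,0,0],[0,0,0]],
])

```text
t: 4.95
ee_pos: [540.7, 244.6, 91.5]
orientation: [-0.316, -3.125, 0.0]
ft_force: [0.3, 1.0, -4.6]
width: 24.6
grasp_force: 30.0
```

```bash
python3 -c "
from mv import *
o=get_obs();print(o['ee_pos'],o['ft_force'],o['moment'],o['width'],o['grasp_force'])
rel((538.7,-57,92),-.098)
cv2.imwrite('pics/lift.png',cv2.resize(get_image('side')['image'][60:240,100:330],(690,540)))"
```

```text
[540.65744499 244.59799224  91.45556703] [ 0.3108519   1.00231213 -4.60880105] [ 0.0431347   0.05509913 -0.00708455] 24.62020208728059 29.998745620250702
tilt [-4.e-04 -2.e-04 -1.e+00] turn/45 -0.132 shift before turn [-0.584 -2.959 -0.005] after turn [-0.276 -3.003 -0.005]
```

View pics/lift.png

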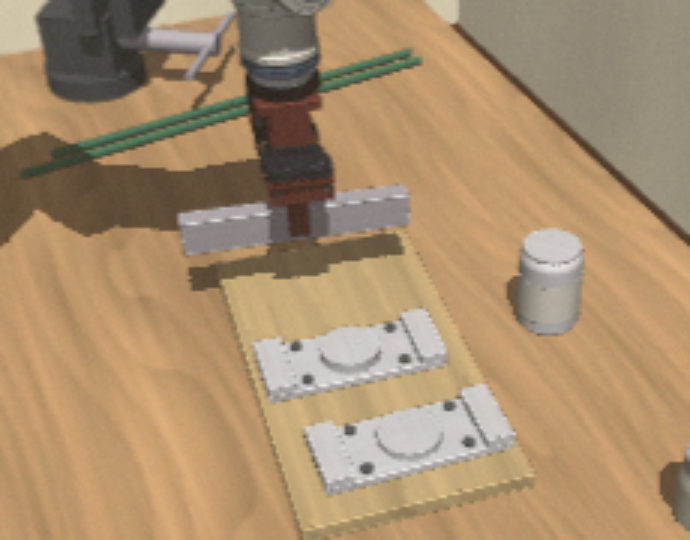

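The straightedge is held level in the gripper (side crop about (298,220)). I'm carrying it over cover 1.

Request:
jog_arm([
  [-1,[0,0,0],[0,0,-0.066]],
  [-1,[0,0,0],[0,0,-0.066]],
  [-1,[-0.015,-0.15,0],[0,0,0]],
  [-1,[-0.03,-0.3,0],[0,0,0]],
  [-1,[-0.03,-0.3,0],[0,0,0]],
  [-1,[-0.03,-0.3,0],[0,0,0]],
  [-1,[-0.03,-0.3,0],[0,0,0]],
  [-1,[-0.03,-0.3,0],[0,0,0]],
  [-1,[-0.03,-0.3,0],[0,0,0]],
  [-1,[-0.03,-0.3,0],[0,0,0]],
])

```text
t: 6.0
ee_pos: [540.4, 16.7, 91.0]
orientation: [-0.155, -3.136, 0.0]
ft_force: [1.0, 0.6, -4.9]
width: 24.5
grasp_force: 30.0
```

Request:
jog_arm([
  [-1,[-0.03,-0.3,0],[0,0,0]],
  [-1,[-0.02,-0.27,0],[0,0,0]],
  [-1,[-0.01,-0.12,0],[0,0,0]],
  [-1,[0,-0.05,0],[0,0,0]],
  [-1,[0,0,0],[0,0,0]],
  [-1,[0,0,0],[0,0,0]],
  [-1,[0,0,0],[0,0,0]],
])

```text
t: 6.7
ee_pos: [540.2, -54.6, 91.6]
orientation: [-0.152, -3.138, -0.0]
ft_force: [-0.2, 0.0, -4.6]
width: 24.5
grasp_force: 30.0
```

```bash
python3 -c "
from mv import *
o=get_obs();print(o['ee_pos'],o['ft_force'],o['moment'])
rel((539.5,-56.4,49),-.098)"
```

```text
[540.23978249 -54.6158333   91.63137114] [-0.16307718  0.00803753 -4.55691462] [-0.0442185  -0.05812436 -0.0265347 ]
tilt [-1.e-04  1.e-04 -1.e+00] turn/45 0.002 shift before turn [ 0.006 -0.019  0.426] after turn [ 0.006 -0.019  0.426]
```

Request:
jog_arm([
  [-1,[0.006,-0.019,0.05],[0,0,0]],
  [-1,[0,0,0.1],[0,0,0]],
  [-1,[0,0,0.1],[0,0,0]],
  [-1,[0,0,0.07],[0,0,0]],
  [-1,[0,0,0.04],[0,0,0]],
  [-1,[0,0,0.02],[0,0,0]],
  [-1,[0,0,0],[0,0,0]],
  [-1,[0,0,0],[0,0,0]],
])

```text
t: 7.5
ee_pos: [539.7, -57.4, 53.9]
orientation: [0.153, 3.137, -0.0]
ft_force: [0.4, -0.9, -3.7]
width: 24.9
grasp_force: 30.0
```

Request:
jog_arm([
  [-1,[0,0,0.01],[0,0,0]],
  [-1,[0,0,0.01],[0,0,0]],
  [-1,[0,0,0.005],[0,0,0]],
  [-1,[0,0,0],[0,0,0]],
])

```text
t: 7.9
ee_pos: [539.4, -57.4, 51.2]
orientation: [0.153, 3.138, 0.0]
ft_force: [0.1, 0.1, -5.0]
width: 24.9
grasp_force: 30.0
```

```bash
python3 -c "
from mv import *
o=get_obs();print(o['ee_pos'],o['ft_force'],o['moment'])
rel((539.5,-56.4,49),-.098)"
```

```text
[539.44215464 -57.38960486  51.20152066] [ 0.1157647   0.10832154 -5.04670418] [ 0.03463006  0.01011914 -0.01439407]
tilt [ 0.  0. -1.] turn/45 0.001 shift before turn [0.    0.01  0.022] after turn [0.    0.01  0.022]
```

Request:
jog_arm([
  [-1,[0,0.006,0.008],[0,0,0]],
  [-1,[0,0,0.008],[0,0,0]],
  [-1,[0,0,0],[0,0,0]],
  [-1,[0,0,0],[0,0,0]],
])

```text
t: 8.3
ee_pos: [539.5, -56.8, 49.5]
orientation: [-0.153, -3.138, -0.0]
ft_force: [-0.3, 0.6, -5.1]
width: 24.7
grasp_force: 30.0
```

Request:
jog_arm([
  [-1,[0,0,0.004],[0,0,0]],
  [-1,[0,0,0],[0,0,0]],
  [-1,[0,0,0],[0,0,0]],
])

```text
t: 8.6
ee_pos: [539.5, -56.8, 49.2]
orientation: [0.153, 3.138, -0.0]
ft_force: [0.8, 0.2, -4.4]
width: 24.5
grasp_force: 30.0
```

Request:
jog_arm([
  [-1,[0,0,0.004],[0,0,0]],
  [-1,[0,0,0],[0,0,0]],
])

```text
t: 8.8
ee_pos: [539.5, -56.8, 48.7]
orientation: [-0.153, -3.138, -0.0]
ft_force: [0.7, -0.8, -5.6]
width: 24.8
grasp_force: 30.0
```

Request:
jog_arm([
  [-1,[0,0,0.003],[0,0,0]],
  [-1,[0,0,0],[0,0,0]],
  [-1,[0,0,0],[0,0,0]],
])

```text
t: 9.1
ee_pos: [539.5, -56.8, 48.7]
orientation: [0.153, 3.138, -0.0]
ft_force: [-0.9, -0.2, -0.1]
width: 24.6
grasp_force: 30.0
```

Contact came at TCP z 48.7, where the board height predicted. Releasing and rising.

Request:
jog_arm([
  [-0.2,[0,0,0],[0,0,0]],
  [0,[0,0,0],[0,0,0]],
  [0,[0,0,0],[0,0,0]],
  [0,[0,0,0],[0,0,0]],
  [0,[0,0,0],[0,0,0]],
  [0,[0,0,0],[0,0,0]],
])

```text
t: 9.7
ee_pos: [539.6, -56.8, 48.5]
orientation: [0.153, 3.138, -0.0]
ft_force: [0.8, 0.2, -0.4]
width: 44.0
grasp_force: 0.0
```

Request:
jog_arm([
  [0,[0,0,-0.1],[0,0,0]],
  [0,[0,0,-0.2],[0,0,0]],
  [0,[0,0,-0.2],[0,0,0]],
  [-1,[0,0,-0.1],[0,0,0]],
  [-1,[0.15,0,0],[0,0,0]],
  [-1,[0.3,0,0],[0,0,0]],
  [-1,[0.25,0,0],[0,0,0]],
  [-1,[0.1,0,0],[0,0,0]],
  [-1,[0,0,0],[0,0,0]],
  [-1,[0,0,0],[0,0,0]],
])

```text
t: 10.7
ee_pos: [461.4, -49.2, 108.9]
orientation: [0.153, 3.136, -0.0]
ft_force: [-0.1, -1.1, 0.1]
width: 0.6
grasp_force: 0.0
```

```bash
python3 -c "
from mv import *
o=get_obs();print(o['ee_pos'],o['ft_force'],o['width'])
yaw=-.098;rel((538.7-80*np.cos(yaw),-56.8-80*np.sin(yaw),82),yaw)
a=get_image('top')['image'][160:270,140:270].repeat(3,0).repeat(3,1);b=get_image('side')['image'][120:230,170:300].repeat(3,0).repeat(3,1)
cv2.imwrite('pics/rel.png',np.hstack([a,b]))"
```

```text
[461.43088517 -49.18442669 108.94222218] [-0.13704662 -1.08056664  0.06534658] 0.6470723022871406
tilt [ 2.e-03 -3.e-04 -1.e+00] turn/45 0.001 shift before turn [ 0.024 -0.     0.269] after turn [ 0.024 -0.     0.269]
```

View pics/rel.png

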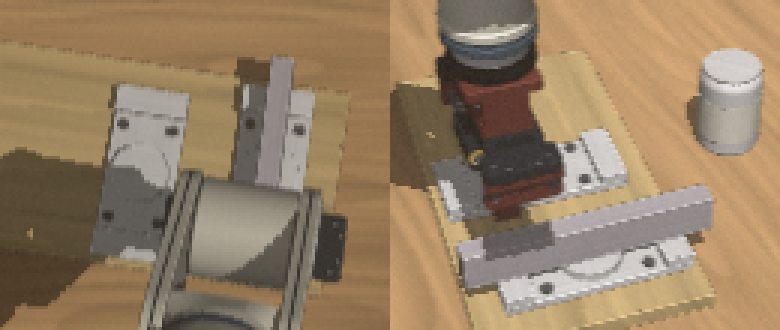

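The straightedge lies along cover 1: in the top crop it runs down from (280,60), and in the side crop from (460,265) to (710,205). Next is the near press, creeping down.

Request:
jog_arm([
  [-1,[0.024,0,0.05],[0,0,0]],
  [-1,[0,0,0.1],[0,0,0]],
  [-1,[0,0,0.07],[0,0,0]],
  [-1,[0,0,0.03],[0,0,0]],
  [-1,[0,0,0.015],[0,0,0]],
  [-1,[0,0,0],[0,0,0]],
  [-1,[0,0,0],[0,0,0]],
])

```text
t: 11.5
ee_pos: [457.6, -48.8, 82.0]
orientation: [0.153, 3.138, -0.0]
ft_force: [0.3, 0.4, 0.4]
width: 0.9
grasp_force: 0.0
```

Request:
jog_arm([
  [-1,[0,0,0.01],[0,0,0]],
  [-1,[0,0,0.008],[0,0,0]],
  [-1,[0,0,0],[0,0,0]],
  [-1,[0,0,0],[0,0,0]],
])

```text
t: 11.9
ee_pos: [457.5, -48.8, 80.2]
orientation: [0.153, 3.138, -0.0]
ft_force: [0.2, -0.0, -1.0]
width: 0.8
grasp_force: 0.0
```

Request:
jog_arm([
  [-1,[0,0,0.008],[0,0,0]],
  [-1,[0,0,0.006],[0,0,0]],
  [-1,[0,0,0],[0,0,0]],
])

```text
t: 12.2
ee_pos: [457.4, -48.8, 78.7]
orientation: [-0.153, -3.138, 0.0]
ft_force: [-0.4, -0.7, 0.2]
width: 0.1
grasp_force: 0.0
```

Request:
jog_arm([
  [-1,[0,0,0.005],[0,0,0]],
  [-1,[0,0,0],[0,0,0]],
])

```text
t: 12.4
ee_pos: [457.5, -48.8, 78.4]
orientation: [0.153, 3.138, -0.0]
ft_force: [-0.6, 0.5, 1.5]
width: 0.6
grasp_force: 1.1
```

Request:
jog_arm([
  [-1,[0,0,0.003],[0,0,0]],
  [-1,[0,0,0],[0,0,0]],
])

```text
t: 12.6
ee_pos: [457.6, -48.8, 78.3]
orientation: [0.153, 3.138, -0.0]
ft_force: [-1.4, -0.7, 6.8]
width: 0.6
grasp_force: 3.4
```

Request:
jog_arm([
  [-1,[0,0,0.0015],[0,0,0]],
  [-1,[0,0,0],[0,0,0]],
  [-1,[0,0,0],[0,0,0]],
  [-1,[0,0,0],[0,0,0]],
])

```text
t: 13.0
ee_pos: [457.5, -48.8, 78.3]
orientation: [0.153, 3.138, -0.0]
ft_force: [-2.1, 0.5, 8.6]
width: 0.3
grasp_force: 4.4
```

Request:
jog_arm([
  [-1,[0,0,0],[0,0,0]],
  [-1,[0,0,0],[0,0,0]],
  [-1,[0,0,0],[0,0,0]],
])

```text
t: 13.3
ee_pos: [457.6, -48.8, 78.3]
orientation: [0.153, 3.138, -0.0]
ft_force: [-2.3, 0.3, 8.7]
width: 0.2
grasp_force: 4.4
```

The near press held 8.7 N for 0.7 s with no dip (under 0.2 mm). Now the far land.

Request:
jog_arm([
  [-1,[0,0,-0.03],[0,0,0]],
  [-1,[0,0,-0.1],[0,0,0]],
  [-1,[0,0,-0.07],[0,0,0]],
  [-1,[-0.15,0,0],[0,0,0]],
  [-1,[-0.3,0,0],[0,0,0]],
  [-1,[-0.4,0,0],[0,0,0]],
  [-1,[-0.4,0,0],[0,0,0]],
  [-1,[-0.25,0,0],[0,0,0]],
  [-1,[-0.12,0,0],[0,0,0]],
  [-1,[0,0,0],[0,0,0]],
])

```text
t: 14.3
ee_pos: [619.6, -64.6, 98.0]
orientation: [0.153, 3.137, -0.0]
ft_force: [-0.0, -0.4, 0.1]
width: 0.3
grasp_force: 0.0
```

```bash
python3 -c "
from mv import *
o=get_obs();print(o['ee_pos'],o['ft_force'],o['width'])
yaw=-.098;rel((538.7+80*np.cos(yaw),-56.8+80*np.sin(yaw),80),yaw)"
```

```text
[619.62835581 -64.6254579   98.04663226] [-0.00397239 -0.42929428  0.10773373] 0.2941663426100196
tilt [ 8.e-04 -1.e-04 -1.e+00] turn/45 0.001 shift before turn [ 0.013 -0.001  0.18 ] after turn [ 0.013 -0.001  0.18 ]
```

Request:
jog_arm([
  [-1,[0.013,0,0.05],[0,0,0]],
  [-1,[0,0,0.08],[0,0,0]],
  [-1,[0,0,0.035],[0,0,0]],
  [-1,[0,0,0.012],[0,0,0]],
  [-1,[0,0,0],[0,0,0]],
  [-1,[0,0,0],[0,0,0]],
])

```text
t: 14.9
ee_pos: [617.5, -64.4, 80.2]
orientation: [0.153, 3.138, 0.0]
ft_force: [0.2, 0.8, 1.6]
width: 0.4
grasp_force: 0.0
```

Request:
jog_arm([
  [-1,[0,0,0.006],[0,0,0]],
  [-1,[0,0,0.004],[0,0,0]],
  [-1,[0,0,0],[0,0,0]],
])

```text
t: 15.2
ee_pos: [617.5, -64.4, 79.2]
orientation: [0.153, 3.138, -0.0]
ft_force: [0.5, -0.1, 0.9]
width: 0.4
grasp_force: 0.0
```

Request:
jog_arm([
  [-1,[0,0,0.003],[0,0,0]],
  [-1,[0,0,0],[0,0,0]],
])

```text
t: 15.4
ee_pos: [617.5, -64.4, 78.8]
orientation: [-0.153, -3.138, 0.0]
ft_force: [-0.2, -0.1, 0.0]
width: 0.3
grasp_force: 0.0
```

Request:
jog_arm([
  [-1,[0,0,0.004],[0,0,0]],
  [-1,[0,0,0],[0,0,0]],
])

```text
t: 15.6
ee_pos: [617.5, -64.4, 78.4]
orientation: [0.153, 3.138, -0.0]
ft_force: [-0.2, 0.1, 0.1]
width: 0.4
grasp_force: 0.1
```

Request:
jog_arm([
  [-1,[0,0,0.003],[0,0,0]],
  [-1,[0,0,0],[0,0,0]],
])

```text
t: 15.8
ee_pos: [617.5, -64.4, 78.4]
orientation: [0.153, 3.138, -0.0]
ft_force: [-1.5, -0.1, 4.1]
width: 0.3
grasp_force: 1.9
```

Request:
jog_arm([
  [-1,[0,0,0.003],[0,0,0]],
  [-1,[0,0,0],[0,0,0]],
])

```text
t: 16.0
ee_pos: [617.5, -64.4, 78.4]
orientation: [0.153, 3.138, -0.0]
ft_force: [-1.7, 0.3, 6.7]
width: 0.2
grasp_force: 3.3
```

Request:
jog_arm([
  [-1,[0,0,0],[0,0,0]],
  [-1,[0,0,0],[0,0,0]],
  [-1,[0,0,0],[0,0,0]],
  [-1,[0,0,0],[0,0,0]],
  [-1,[0,0,0],[0,0,0]],
])

```text
t: 16.5
ee_pos: [617.5, -64.4, 78.4]
orientation: [0.153, 3.138, -0.0]
ft_force: [-1.9, 0.3, 6.6]
width: 0.1
grasp_force: 3.2
```

Request:
jog_arm([
  [-1,[0,0,0.002],[0,0,0]],
  [-1,[0,0,0],[0,0,0]],
  [-1,[0,0,0],[0,0,0]],
  [-1,[0,0,0],[0,0,0]],
  [-1,[0,0,0],[0,0,0]],
  [-1,[0,0,0],[0,0,0]],
  [-1,[0,0,0],[0,0,0]],
])

```text
t: 17.2
ee_pos: [617.5, -64.4, 78.4]
orientation: [0.153, 3.138, -0.0]
ft_force: [-2.9, 0.6, 8.8]
width: 0.6
grasp_force: 4.0
```

Request:
jog_arm([
  [-1,[0,0,-0.03],[0,0,0]],
  [-1,[0,0,-0.1],[0,0,0]],
  [-1,[0,0,-0.3],[0,0,0]],
  [-1,[0,0,-0.3],[0,0,0]],
  [-1,[0,0.2,-0.2],[0,0,0]],
  [-1,[0,0.35,-0.1],[0,0,0]],
  [-1,[0,0.35,0],[0,0,0]],
  [-1,[0,0.35,0],[0,0,0]],
  [-1,[0,0.35,0],[0,0,0]],
  [-1,[0,0.35,0],[0,0,0]],
])

```text
t: 18.2
ee_pos: [636.5, 131.1, 181.3]
orientation: [0.153, 3.137, 0.0]
ft_force: [0.1, -0.3, -0.7]
width: 0.6
grasp_force: 0.0
```

Request:
jog_arm([
  [-1,[0,0.35,0],[0,0,0]],
  [-1,[0,0.35,0],[0,0,0]],
  [-1,[0,0.2,0],[0,0,0]],
  [-1,[0,0,0],[0,0,0]],
  [-1,[0,0,0],[0,0,0]],
])

```text
t: 18.7
ee_pos: [645.0, 218.8, 180.5]
orientation: [-0.152, -3.137, 0.001]
ft_force: [0.7, 0.3, 0.1]
width: 0.4
grasp_force: 0.0
```

```bash
python3 - <<'E'
from mv import *; from m import ray
print(get_obs()['qvel'].round(3))
im=get_image("top");I=cv2.resize(im["image"],None,fx=3,fy=3,interpolation=cv2.INTER_CUBIC)
cv2.imwrite('pics/end.png',np.hstack([I[150*3:280*3,150*3:270*3],cv2.resize(get_image('side')['image'][120:250,170:290],None,fx=3,fy=3)]))
P=pts(im).reshape(-1,3);k=(P[:,2]>60)&(P[:,2]<95)&(abs(P[:,0]-540)<140)&(abs(P[:,1]+57)<35)
W=P[k,:2].astype(np.float32);W=W[abs(W-np.median(W,0))[:,1]<30];r=cv2.minAreaRect(W);print(len(W),W.mean(0),r)
E
```

```text
[-0.023 -0.005  0.01   0.    -0.001 -0.   ]
602 [538.3987  -57.35569] ((539.10498046875, -57.23903274536133), (25.417682647705078, 249.62132263183594), 84.40863800048828)
```

View pics/end.png

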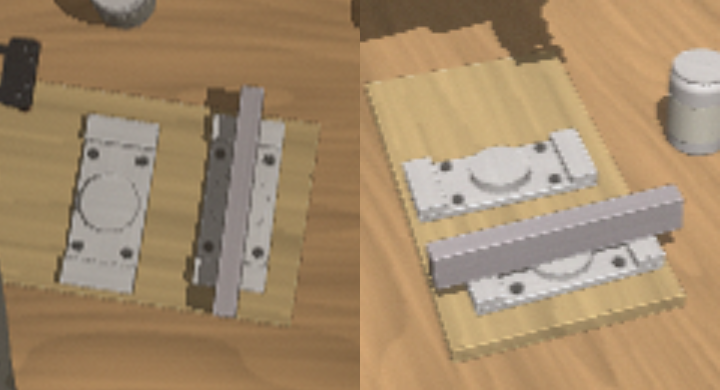

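The straightedge lies along cover 1 at (538.8, -57.3), yaw -0.098. The cover is at (538.7, -57.0), yaw -0.098. The arm is clear and neither end dipped under about 9 N, so I'm handing in.

```bash
python3 -c "
from workcell import *
print(close_job())"
```

```text
the job is handed in; nothing more can be done
None
```

Cover 1 (right-hand) is the flat one: neither end dipped under presses of about 9 N, and the straightedge is left centred and released on it, with the job handed in at about 19 s of the 64 s allowed.

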